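# Put the red pattern away in the chest with the folding lid stay

## Task

Put the red casting pattern away: raise the chest lid until its folding stay drops past straight and holds the lid up by itself, and set the pattern squarely and flat on the blue pad inside, lengthwise front to back like the pad. Then fold the stay's knee to unlock it, lower the lid fully shut without letting it fall or slam, and only then push the red toggle clamp handle down over centre so its pad holds the lid. Do not disturb the green pattern in the chest or the tin, jar and rammer on the bench.

Things in the scene. Friction and masses are not known exactly. Their poses are not given: they have to be found in the camera images.
- chest: Fixed shallow pine chest, 200 (x) x 340 (y) x 90 mm high, walls and floor 10 mm, on the bench. Origin: centre of its underside. x points from the front (robot side) to the hinge side, y to its left, z up. Lid hinge along y at x +100, z 90.5 mm. Folding stay outside the right wall (-y), toggle clamp outside the left wall (+y).
- lid (a joint): Chest lid angle, rad: 0 shut, grows as the front edge rises; the stay stops it at about 1.26 (stay straight) and holds it at about 1.24 when locked. Lid 200 x 336 x 12 mm, 0.55 kg, no spring: it falls shut if let go unlocked.
- lid_handle (a point): Middle of the steel bar handle in front of the lid's front edge: bar 14 mm thick, 120 mm long parallel to the hinge, held on two arms, 28 mm free gap between the bar and the lid edge. With the lid shut it is at chest x -140, y -20, z 96.5 mm; 240 mm from the hinge axis.
- lid_hinge (a point): Middle of the lid's hinge axis, chest (100, 0, 90.5) mm. The axis runs along chest y.
- knee (a joint): Stay knee angle, rad: 0 with the lid shut (folded). 2.70 is straight; past that the knee drops over centre to its stop at 2.95 and there the stay holds the lid up (locked). With the lid raised as far as it goes the knee stands straight and falls into the lock by its own weight when the lid is then let down a little. To close: move the knee knob back towards the chest front and up, through straight (this lifts the lid slightly), then on; the lid comes down with it.
- knee_knob (a point): Grip point on the red round knob of the stay's knee, 18 mm diameter, 74 mm long, free to turn on its own axis, standing out to the right; the point is on that axis at chest y -245, 21 mm from the free end. It runs on a circle of radius 79 mm about stay_pivot at constant chest y: lid shut, 77 mm in front of the pivot and 17 mm above; locked, above and about 49 mm behind. Takes up to about 12 N.
- stay_pivot (a point): Point on the axis (along chest y) of the stay's fixed lower pivot, chest (-10, -245, 62) mm, in the plane of knee_knob.
- clamp (a joint): Toggle clamp handle angle, rad: 0 handle upright (clamp open); grows as the handle is pushed outward (chest +y) and down. Dead centre 1.42, stop 1.54 (handle almost level, pad pressing on the lid). Takes a few N at the handle; stays where left.
- clamp_tip (a point): Free end of the clamp handle, 110 mm from the clamp pivot; the outer 65 mm is a red grip 18 mm in diameter.
- clamp_pivot (a point): Pivot of the clamp handle, chest (-20, 205, 100) mm; its axis runs along chest x.
- pattern: Loose red casting pattern, about 0.3 kg: foot 110 (x) x 50 (y) x 18 mm high with a rib 90 x 22 mm along x in the middle, top at 51 mm. Origin: centre of its underside. Symmetric under a half turn.
- bay_pad: Fixed blue rubber pad 140 (x) x 74 (y) x 3 mm on the chest floor, in the free bay (left or right half of the chest). Origin: centre of its underside, 10 mm over the bench.
- green_pattern: Loose green pattern in the other bay of the chest: foot 120 x 60 x 20 mm with a boss 48 mm in diameter, top at 50 mm. Origin: centre of its underside. To be left alone.
- tin: Loose tin with a blue label, 72 mm diameter, 100 mm high, bystander. Origin: centre of its underside.
- jar: Loose amber glass jar, 68 mm diameter, 85 mm high, bystander. Origin: centre of its underside.
- rammer: Loose wooden sand rammer lying along its x, 180 mm long, 48 mm thick, bystander. Origin: on the bench under its middle.
Mind the look-alikes: they are no part of the job. What is meant by the pattern is not pink or purple, and is the smaller of those in its own colour.

How it is judged (in metres and radians):
On the way, in this order (a step that is already met when the one before it is completed fails the run):
1. the lid stands open on its locked stay, not held by the robot (value of joint knee above 2.85 rad and value of joint lid above 1.15 rad and contact force between the fingers and anything else below 0.3 N), for 0.2 s.
2. the red pattern lies flat and square on the blue pad, let go, with the lid still up on its locked stay (horizontal distance between pattern and bay_pad below 0.02 m and angle between the x axis of pattern and the x axis of bay_pad, either way round below 0.2 rad and z of pattern in the frame of bay_pad below 0.006 m and angle between pattern's own z axis and vertical below 0.06 rad and contact force between the fingers and pattern below 0.3 N and value of joint knee above 2.85 rad), for 0.1 s.
3. the stay is folded and the lid fully shut, with the clamp still open (value of joint lid below 0.03 rad and value of joint clamp below 1 rad), for 0.1 s.
At the end, for the whole second after the job is handed in: The lid is shut (within 0.03 rad), the clamp handle is past dead centre (over 1.46 rad), and the red pattern rests flat on the blue pad, within 20 mm of its centre and 0.2 rad of its length (value of joint lid below 0.03 rad and value of joint clamp above 1.46 rad and horizontal distance between pattern and bay_pad below 0.02 m and angle between the x axis of pattern and the x axis of bay_pad, either way round below 0.2 rad and z of pattern in the frame of bay_pad below 0.006 m and angle between pattern's own z axis and vertical below 0.06 rad and linear speed of pattern below 0.02 m/s); the robot touches nothing.
It fails at once if the lid falls or slams (closing faster than 3 rad/s) (velocity of joint lid below -3 rad/s).
It fails at once if the green pattern is shifted by more than 15 mm or tipped (distance of green_pattern from where it was at the start of the episode above 0.015 m or angle between green_pattern's own z axis and vertical above 0.2 rad).
It fails at once if the tin, jar or rammer is shifted by more than 20 mm (distance of any of tin, jar, rammer from where it was at the start of the episode above 0.02 m).
It also fails if it takes over 72 s, if anything falls off the work surface, if the arm or the gripper's body presses on something with over 40 N, if the wrist force passes 120 N, or if a joint passes its speed limit or range.

## Robot

A 6-joint arm with a two-finger parallel gripper is mounted at the origin on the work surface. World frame = base frame: x ahead of the robot, y to its left, z up, the work surface at z = 0. Lengths are in m, angles in degrees, forces in N, time in s.
With the tool pointing down it reaches from about 0.4 to 0.825 m from the base axis. Payload 7 kg.
Tool frame: the origin (TCP) lies at the very end of the fingers, on their centre line; the grasp point (between the pads) lies 19 mm behind it (ctrl.hold_point_z is the distance from the TCP to the grasp point, in m); z points along the fingers, y is the line along which they close (so a half turn about z gives the same grasp; the last joint's range is limited). The gripper opens to 88 mm and grips with 3 to 60 N. Pads are 19 mm wide; open, the fingers measure 130 mm over their backs; the gripper's body (78 mm by 193 mm) begins 47 mm behind the grasp point.
Start: joints at [81.137, 20.546, 0.682, 0, -70.136, -16.507], TCP at [0.289, 0.61, 0.227] pointing down, gripper open.
Joint ranges: [-176.03, 176.03], [-82.01, 121.73], [-58.28, 71.71], [-173.87, 95.51], [-174.79, -0.11], [-173.66, 173.66]. Speed limits (degrees/s): [136.94, 136.94, 172.46, 180, 180, 180].

## Interface

Orientations are given as [roll, pitch, yaw] about the fixed x, y, z axes, in that order (R = Rz(yaw) Ry(pitch) Rx(roll)).
In Python, from plant import sensors, viewer, workorder, ctrl gives the robot as it stands.
- The arm moves only by the shell command python3 -m pendant 'ROWS'. ROWS is JSON, a list of rows, each a list of 3 entries, a list of its own where there are three numbers: the opening, from -1 (shut) to 1 (fully open), so that 0 is half open, then the shift along the tool's x, y, z in m, then the turn, a rotation vector about the tool's x, y, z in degrees. A call has 1 to 10 rows; each row is the pose to reach, as a shift and turn from the pose commanded when the call began, along the tool's axes at that moment; what a row does not reach only later rows make up. A row lasts 1/12 s, in which the tool goes at most 41.7 mm and 7.16 degrees, less where a joint would pass 70% of its speed; a pose out of reach is approached as far as the arm can. A call with a gripper value outside its range is refused whole. The fingers move at their own pace and stop on an object; the grip force is fixed at half the most. Time passes only in rows, so rows that repeat a pose let the fingers close. It gives the time, the measured TCP pose, the force, the opening and the grip force at its end, in the units of the state.
- sensors.get_obs(): the state, without advancing time (a new reading comes with each control period).
- viewer.snapshot(name): name is "side" or "top" or "wrist"; returns the picture (400x640x3 uint8, red, green, blue); there is no depth.
- viewer.camera_params(name): a dict with "fx", "fy", "cx", "cy" (pixels), "extrinsics" (4x4, takes a point from world to camera coordinates). Camera axes: x right, y up, looking along -z (the intrinsics and any distortion apply to the point x, -y, -z); pixel columns grow to the right and rows downward; lengths in m; the calibration is good to about 2 mm. A picture is of the moment at which its call begins: read the wrist's pose just before it. camera_params takes no time and is no camera call; for the wrist camera it gives the pose at the moment of the call.
- workorder.close_job(): hands the job in; it is judged then, once.
The state is a dict: "clock": time; "joint_pos": joint angles; "qvel": joint speeds; "tau": joint torques, N m; "tool_pos": TCP position; "orientation": TCP orientation; "force": force on the tool from outside, world axes, zero at the start; "moment": the same for the moment, N m; "opening": finger opening in m; "gripper_force": force on a finger pad.
Only numpy, scipy, OpenCV 4.12 (cv2) and the standard library are available. Lean on these libraries where they do the work, as an engineer would, in place of code of your own. Each camera call takes 0.05 s, during which the arm holds its last target. There are 200 camera calls.

## Working session

There is one attempt and no reset: what is moved stays moved. The work goes in short steps, Python scripts to look and compute and a shell command to move; the robot and the scene stay as the last step left them, time stands still between calls to the robot, and variables do not carry over. Pictures are saved under pics/ and viewed, at most 10 in all, crops included, and the job is handed in when it is done.

```bash
ls; mkdir -p pics; python3 - <<'E'
from plant import sensors, viewer, ctrl
import cv2
print(sensors.get_obs(), ctrl.hold_point_z)
for n in("top","side"):
    cv2.imwrite(f"pics/{n}0.png",viewer.snapshot(n)[:,:,::-1]); print(n,viewer.camera_params(n))
E
```

```text
pics
{'clock': 0.0, 'joint_pos': array([ 8.11361848e+01,  2.05902319e+01,  6.33666682e-01, -1.96443805e-02,
       -7.01365106e+01, -1.65066735e+01]), 'qvel': array([-0.11117854, -0.14214345, -0.03832347, -0.03521604, -0.08034793,
        0.01205045]), 'tau': array([-2.68888016e-04, -5.82726502e+01,  2.93058944e+01,  6.99716717e+00,
        6.95528928e-03, -1.82381032e-04]), 'tool_pos': array([0.28903616, 0.6094387 , 0.22563696]), 'orientation': array([ 1.79905513e+02, -8.74188119e-03, -2.53771713e+01]), 'force': array([-0.24227355,  0.39571515, -0.30340292]), 'moment': array([ 0.04176637,  0.03027353, -0.02053528]), 'gripper_force': 0.0, 'opening': 0.08796448209902215} 0.0188
top {'fx': 406.064206231802, 'fy': 406.064206231802, 'cx': 325.89191068320565, 'cy': 191.14167555341066, 'extrinsics': array([[ 7.17530312e-04, -9.99992155e-01,  3.89559975e-03,
         5.64452403e-03],
       [ 9.90872629e-01,  1.23610129e-03,  1.34795791e-01,
        -5.05604578e-01],
       [-1.34799548e-01,  3.76332310e-03,  9.90865742e-01,
        -1.43511093e+00],
       [ 0.00000000e+00,  0.00000000e+00,  0.00000000e+00,
         1.00000000e+00]])}
side {'fx': 501.52322581013175, 'fy': 501.52322581013175, 'cx': 316.0574507076227, 'cy': 199.02502529123885, 'extrinsics': array([[-0.98965655, -0.14339835,  0.00410298,  0.45049554],
       [ 0.11457047, -0.77284335,  0.62416885, -0.12181036],
       [-0.08633383,  0.61818287,  0.7812787 , -1.86993147],
       [ 0.        ,  0.        ,  0.        ,  1.        ]])}
```

View pics/top0.png

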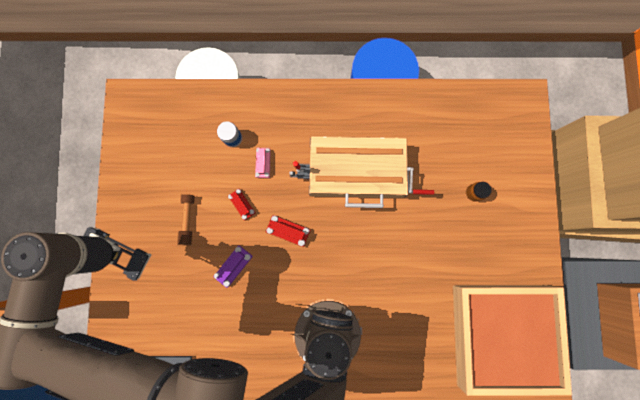

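View pics/side0.png

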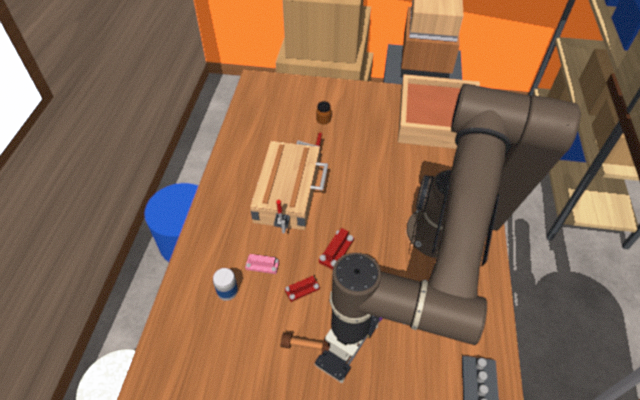

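Candidates for the pattern: small red (241,204), larger red (288,231), pink (262,163) and purple (233,266). I choose the small red one, and check it in one close crop.

```bash
cat > h.py <<'E'
import numpy as np, cv2
from plant import sensors, viewer
from scipy.spatial.transform import Rotation as R
def proj(n,P,c=None):
    c=c or viewer.camera_params(n); E=c["extrinsics"]; q=np.atleast_2d(P)@E[:3,:3].T+E[:3,3]
    return np.c_[c["cx"]+c["fx"]*q[:,0]/-q[:,2], c["cy"]+c["fy"]*-q[:,1]/-q[:,2]]
def back(n,uv,z,c=None):
    c=c or viewer.camera_params(n); E=c["extrinsics"]; uv=np.atleast_2d(uv)
    d=np.c_[(uv[:,0]-c["cx"])/c["fx"],-(uv[:,1]-c["cy"])/c["fy"],-np.ones(len(uv))]@E[:3,:3]
    o=-E[:3,:3].T@E[:3,3]; return o+d*((z-o[2])/d[:,2])[:,None]
def pose():
    s=sensors.get_obs(); return np.array(s["tool_pos"]),R.from_euler("xyz",s["orientation"],degrees=True)
def rel(p,rpy):
    "shift(m) and rotvec(deg) in tool axes from measured pose to goal"
    t,r=pose(); g=R.from_euler("xyz",rpy,degrees=True)
    return r.inv().apply(np.array(p)-t).round(4), (r.inv()*g).as_rotvec(degrees=True).round(2)
E
python3 - <<'E'
from h import *
im=cv2.imread("pics/top0.png")
c=cv2.resize(im[115:275,175:425],None,fx=3.2,fy=3.2,interpolation=cv2.INTER_CUBIC); cv2.imwrite("pics/c1.png",c)
h=cv2.cvtColor(im,cv2.COLOR_BGR2HSV)
m=(((h[...,0]<5)|(h[...,0]>174))&(h[...,1]>190)&(h[...,2]>90)).astype(np.uint8)
for k in cv2.findContours(m,0,2)[0]:
    if cv2.contourArea(k)>40:
        r=cv2.minAreaRect(k); b=back("top",cv2.boxPoints(r),.03); print(r,b[:,:2].mean(0),[np.linalg.norm(b[i]-b[i+1]) for i in (0,1)],np.degrees(np.arctan2(*(b[1]-b[0])[[1,0]])),np.degrees(np.arctan2(*(b[2]-b[1])[[1,0]])))
E
```

```text
((287.77587890625, 230.31033325195312), (39.924495697021484, 18.198143005371094), 21.801410675048828) [0.36460664 0.14262317] [np.float64(0.06481639965261703), np.float64(0.14385841420504497)] -20.841882370453412 -111.64342025891776
((241.49998474121094, 204.0), (29.399110794067383, 13.035454750061035), 56.3099365234375) [0.45913475 0.31088574] [np.float64(0.046695599834434685), np.float64(0.10798604127525)] -55.43114884742096 -145.4102960730046
((423.0, 191.0), (20.0, 4.0), 0.0) [ 0.50713753 -0.34663164] [np.float64(0.014669702640535761), np.float64(0.07276890249434914)] -1.616595751325103 -89.92732440084917
```

View pics/c1.png

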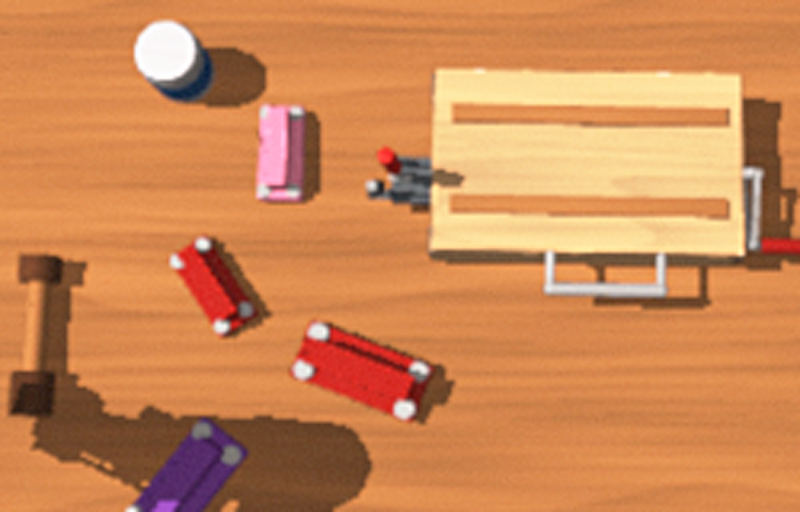

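The crop shows the small red pattern at crop (212,285), about 47 x 108 mm, so it is the right one. The lid corners are at (434,70), (741,73), (745,255) and (431,252), with the handle bar from (550,291) to (662,291). The knob lies to the right at row 245.

```bash
python3 - <<'E'
from h import *
f=lambda x,y:(175+(x+.5)/3.2-.5,115+(y+.5)/3.2-.5)
L=back("top",[f(434,70),f(741,73),f(745,255),f(431,252)],.1025); print("lid corners",L.round(4).tolist(), L.mean(0))
H=back("top",[f(550,291),f(662,291)],.1015);print("handle",H.round(4).tolist())
print("tin",back("top",[f(166,50)],.1),"jar",back("top",[(481,190)],.085),"pink",back("top",[f(281,152)],.05))
print("bigred",.365,.143)
print("knob",back("top",[(413.,191),(433,191)],.079).round(4).tolist())
print("clamp tip",back("top",[f(387,157)],.21))
b=back("top",[f(203,244),f(176,261),f(222,326),f(246,309)],.018);print("knobs on pattern",b.round(4).tolist())
for n in ("side",): # check chest with side cam
    print(proj(n,L).round(1).tolist())
E
```

```text
lid corners [[0.6898, 0.0614, 0.1025], [0.687, -0.2758, 0.1025], [0.4855, -0.2749, 0.1025], [0.4884, 0.0634, 0.1025]] [ 0.58768906 -0.10646917  0.1025    ]
handle [[0.4464, -0.0645, 0.1015], [0.4466, -0.1848, 0.1015]]
tin [[0.71262679 0.35663981 0.1       ]] jar [[ 0.50339922 -0.53636963  0.085     ]] pink [[0.60882964 0.23536994 0.05      ]]
bigred 0.365 0.143
knob [[0.5004, -0.2995, 0.079], [0.5005, -0.3697, 0.079]]
clamp tip [[0.57040681 0.1041344  0.21      ]]
knobs on pattern [[0.5083, 0.3271, 0.018], [0.4887, 0.3572, 0.018], [0.4145, 0.3028, 0.018], [0.4339, 0.2761, 0.018]]
[[249.5, 206.3], [269.0, 140.9], [318.5, 146.4], [304.5, 213.3]]
```

```bash
python3 - <<'E'
from h import *
print(rel([.447,-.126,.2],[180,0,-90]))
t,r=pose(); E=viewer.camera_params("wrist")["extrinsics"]; o=-E[:3,:3].T@E[:3,3]; print("cam in tool",r.inv().apply(o-t), r.inv().as_matrix()@E[:3,:3].T)
E
python3 -m pendant --help | head -20
```

```text
(array([0.4579, 0.5968, 0.0267]), array([ 7.000e-02, -5.000e-02,  6.462e+01]))
cam in tool [ 6.57160975e-02  2.00092741e-05 -1.57188965e-01] [[ 1.05126629e-03  9.68496693e-01  2.49024197e-01]
 [ 9.99999391e-01 -9.34368277e-04 -5.87625872e-04]
 [-3.36433403e-04  2.49024663e-01 -9.68497085e-01]]invalid input: not JSON, or not a number
```

```bash
python3 -m pendant '[[0,[0.458,0.597,0.027],[0,0,64.6]],[0,[0.458,0.597,0.027],[0,0,64.6]],[0,[0.458,0.597,0.027],[0,0,64.6]],[0,[0.458,0.597,0.027],[0,0,64.6]],[0,[0.458,0.597,0.027],[0,0,64.6]],[0,[0.458,0.597,0.027],[0,0,64.6]],[0,[0.458,0.597,0.027],[0,0,64.6]],[0,[0.458,0.597,0.027],[0,0,64.6]],[0,[0.458,0.597,0.027],[0,0,64.6]],[0,[0.458,0.597,0.027],[0,0,64.6]]]'; python3 - <<'E'
from h import *
print(rel([.447,-.126,.2],[180,0,-90]))
E
```

```text
clock: 0.93
tool_pos: [0.3763, 0.2007, 0.2115]
orientation: [180.0, 0.0, -90.4]
force: [1.1, 0.1, 0.5]
opening: 0.0441
gripper_force: 0.0
(array([ 0.3261, -0.0731,  0.0114]), array([ 0.  ,  0.01, -0.42]))
```

```bash
python3 -m pendant '[[-0.5,[0.326,-0.073,0.011],[0,0,-0.4]],[-0.5,[0.326,-0.073,0.011],[0,0,-0.4]],[-0.5,[0.326,-0.073,0.011],[0,0,-0.4]],[-0.5,[0.326,-0.073,0.011],[0,0,-0.4]],[-0.5,[0.326,-0.073,0.011],[0,0,-0.4]],[-0.5,[0.326,-0.073,0.011],[0,0,-0.4]],[-0.5,[0.326,-0.073,0.011],[0,0,-0.4]],[-0.5,[0.326,-0.073,0.011],[0,0,-0.4]],[-0.5,[0.326,-0.073,0.011],[0,0,-0.4]],[-0.5,[0.326,-0.073,0.011],[0,0,-0.4]]]'; python3 - <<'E'
from h import *
print(rel([.447,-.126,.2],[180,0,-90]))
cv2.imwrite("pics/w1.png",viewer.snapshot("wrist")[:,:,::-1])
print(proj("wrist",[[.447,-.066,.1015],[.447,-.186,.1015],[.487,-.066,.1025],[.487,-.186,.1025]]).round())
E
```

```text
clock: 1.77
tool_pos: [0.4493, -0.1256, 0.1998]
orientation: [179.9, -0.0, -89.9]
force: [-0.3, -0.3, -0.7]
opening: 0.0218
gripper_force: 0.0
(array([ 0.0004,  0.0023, -0.0001]), array([ 0.1 , -0.01,  0.11]))
[[322. 258.]
 [323. 120.]
 [277. 258.]
 [272. 120.]]
```

View pics/w1.png

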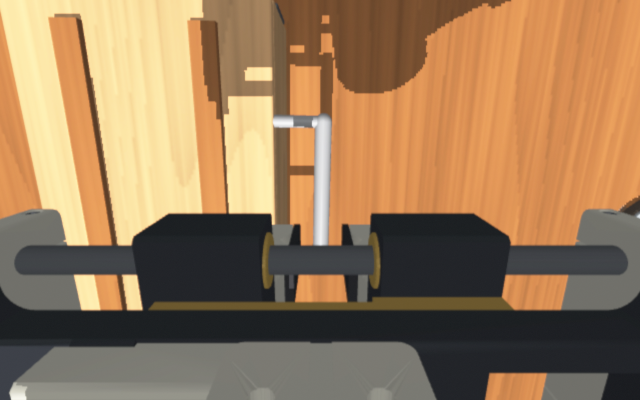

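The wrist picture shows the round bar at column 322, running rows 118–250, centred between the fingers. The lid edge is at column 285. I go down and grip it.

```bash
python3 -m pendant '[[-0.5,[0,0.002,0.04],[0,0,0]],[-0.5,[0,0.002,0.08],[0,0,0]],[-0.5,[0,0.002,0.117],[0,0,0]],[-0.5,[0,0.002,0.117],[0,0,0]],[-1,[0,0.002,0.117],[0,0,0]],[-1,[0,0.002,0.117],[0,0,0]],[-1,[0,0.002,0.117],[0,0,0]],[-1,[0,0.002,0.117],[0,0,0]]]'; python3 - <<'E'
from h import *
t,r=pose(); h=np.array([.687,.0905]); 
# bar arc in tool shifts (tool y=-world x, tool z=-world z)
for a in np.arange(0,1.281,.08): 
    x=h[0]-.24*np.cos(a)+.006*np.sin(a)*1; z=h[1]+.24*np.sin(a)+.006*np.cos(a)
    print(round(a,2), round(-(x-.447),4), round(-(z-.0965),4))
E
```

```text
clock: 2.48
tool_pos: [0.4487, -0.1224, 0.0852]
orientation: [-179.8, 0.1, -89.6]
force: [-0.4, 5.3, -3.2]
opening: 0.0131
gripper_force: 30.0
0.0 -0.0 -0.0
0.08 -0.0012 -0.0192
0.16 -0.004 -0.0382
0.24 -0.0083 -0.0569
0.32 -0.0141 -0.0752
0.4 -0.0213 -0.093
0.48 -0.0299 -0.1101
0.56 -0.0398 -0.1266
0.64 -0.0511 -0.1421
0.72 -0.0635 -0.1568
0.8 -0.0771 -0.1703
0.88 -0.0917 -0.1828
0.96 -0.1073 -0.194
1.04 -0.1237 -0.204
1.12 -0.1408 -0.2126
1.2 -0.1586 -0.2199
1.28 -0.1769 -0.2256
```

```bash
python3 -m pendant '[[-1,[0,-0.001,-0.019],[0,0,0]],[-1,[0,-0.004,-0.038],[0,0,0]],[-1,[0,-0.008,-0.057],[0,0,0]],[-1,[0,-0.014,-0.075],[0,0,0]],[-1,[0,-0.021,-0.093],[0,0,0]]]'; python3 - <<'E'
from h import *
print(sensors.get_obs()["moment"])
E
```

```text
clock: 2.9
tool_pos: [0.4695, -0.1228, 0.1789]
orientation: [-179.8, 0.0, -89.6]
force: [6.7, -1.0, -6.9]
opening: 0.0127
gripper_force: 30.1
[-0.24328866 -2.11921313 -0.17320882]
```

```bash
python3 -m pendant '[[-1,[0,-0.009,-0.017],[0,0,0]],[-1,[0,-0.0185,-0.0335],[0,0,0]],[-1,[0,-0.030,-0.049],[0,0,0]],[-1,[0,-0.042,-0.064],[0,0,0]],[-1,[0,-0.056,-0.0775],[0,0,0]],[-1,[0,-0.0705,-0.090],[0,0,0]],[-1,[0,-0.086,-0.101],[0,0,0]],[-1,[0,-0.1025,-0.111],[0,0,0]],[-1,[0,-0.1195,-0.1195],[0,0,0]],[-1,[0,-0.137,-0.127],[0,0,0]]]'; python3 - <<'E'
from h import *
print(sensors.get_obs()["moment"])
E
```

```text
clock: 3.73
tool_pos: [0.605, -0.1247, 0.3076]
orientation: [-179.9, -0.2, -89.6]
force: [-4.1, -8.4, 2.0]
opening: 0.0131
gripper_force: 30.0
[-3.29053781  1.59745251 -0.14527561]
```

```bash
python3 -m pendant '[[-1,[0,-0.005,-0.0015],[0,0,0]],[-1,[0,-0.010,-0.003],[0,0,0]],[-1,[0,-0.015,-0.0045],[0,0,0]],[-1,[0,-0.018,-0.0055],[0,0,0]],[-1,[0,-0.018,-0.0055],[0,0,0]]]'; python3 -m pendant '[[-1,[0,0.002,0.0005],[0,0,0]],[-1,[0,0.004,0.001],[0,0,0]],[-1,[0,0.006,0.002],[0,0,0]],[-1,[0,0.008,0.0025],[0,0,0]],[-1,[0,0.010,0.003],[0,0,0]],[-1,[0,0.012,0.0035],[0,0,0]],[-1,[0,0.012,0.0035],[0,0,0]],[-1,[0,0.012,0.0035],[0,0,0]]]'; python3 - <<'E'
from h import *
cv2.imwrite("pics/s1.png",cv2.resize(viewer.snapshot("side")[60:310,200:450][:,:,::-1],None,fx=2.4,fy=2.4))
s=sensors.get_obs()
P=s["tool_pos"]+np.array([0,0,.0115]);print(np.arctan2(P[2]-.0905,.687-P[0])-.025)
im=viewer.snapshot("top"); h=cv2.cvtColor(im,cv2.COLOR_RGB2HSV)
m=(((h[...,0]<5)|(h[...,0]>174))&(h[...,1]>190)&(h[...,2]>90)).astype(np.uint8)
for k in cv2.findContours(m,0,2)[0]:
    if cv2.contourArea(k)>15:print(cv2.boundingRect(k))
for n,c in(("locked",[.626,-.351,.124]),("straight",[.612,-.351,.133])): print(n,proj("top",[c,[c[0],c[1]-.021,c[2]]]).round(1).tolist())
E
```

```text
clock: 4.15
tool_pos: [0.6215, -0.1249, 0.3126]
orientation: [179.9, -0.2, -89.7]
force: [-9.6, -6.8, 8.2]
opening: 0.0134
gripper_force: 30.1
clock: 4.82
tool_pos: [0.6155, -0.1246, 0.3109]
orientation: [-179.3, -0.2, -89.6]
force: [11.6, -9.3, 4.7]
opening: 0.013
gripper_force: 30.1
1.2467390095197715
(268, 221, 11, 16)
(231, 192, 21, 26)
(416, 152, 21, 4)
locked [[429.8, 153.1], [435.9, 153.1]]
straight [[430.6, 156.5], [436.7, 156.5]]
```

The side crop wasn't needed: the top camera puts the knob at row 153.5, matching the locked prediction (153.1). The lid pushes back on the tool at 1.24 rad, so the stay is locked. I release and go to the pattern.

```bash
python3 -m pendant '[[-1,[0,-0.004,-0.001],[0,0,0]],[-0.1,[0,-0.004,-0.001],[0,0,0]],[-0.1,[0,-0.004,-0.001],[0,0,0]],[-0.1,[0,-0.004,-0.001],[0,0,0]],[-0.1,[0,-0.004,-0.04],[0,0,0]],[-0.1,[0,-0.004,-0.07],[0,0,0]],[-0.1,[0,-0.004,-0.07],[0,0,0]]]'; python3 - <<'E'
from h import *
print(rel([.459,.311,.2],[180,14,-145]))
E
```

```text
clock: 5.5
tool_pos: [0.6174, -0.1226, 0.3829]
orientation: [-179.5, -0.1, -89.5]
force: [-0.6, -0.1, 1.0]
opening: 0.039
gripper_force: 0.0
(array([-0.4351,  0.1566,  0.1807]), array([  6.24, -12.71,  55.24]))
```

```bash
python3 -m pendant '[[0.1,[-0.435,0.157,0.181],[6.2,-12.7,55.2]],[0.1,[-0.435,0.157,0.181],[6.2,-12.7,55.2]],[0.1,[-0.435,0.157,0.181],[6.2,-12.7,55.2]],[0.1,[-0.435,0.157,0.181],[6.2,-12.7,55.2]],[0.1,[-0.435,0.157,0.181],[6.2,-12.7,55.2]],[0.1,[-0.435,0.157,0.181],[6.2,-12.7,55.2]],[0.1,[-0.435,0.157,0.181],[6.2,-12.7,55.2]],[0.1,[-0.435,0.157,0.181],[6.2,-12.7,55.2]],[0.1,[-0.435,0.157,0.181],[6.2,-12.7,55.2]],[0.1,[-0.435,0.157,0.181],[6.2,-12.7,55.2]]]'; python3 - <<'E'
from h import *
print(rel([.459,.311,.2],[180,14,-145]))
E
```

```text
clock: 6.33
tool_pos: [0.4876, 0.2229, 0.2325]
orientation: [179.5, 13.8, -145.4]
force: [0.6, 0.0, -0.7]
opening: 0.048
gripper_force: 0.0
(array([-0.018 ,  0.0884,  0.0386]), array([ 0.44, -0.25, -0.34]))
```

```bash
python3 -m pendant '[[0.1,[-0.018,0.088,0.038],[0.4,-0.2,-0.3]],[0.1,[-0.018,0.088,0.038],[0.4,-0.2,-0.3]],[0.1,[-0.018,0.088,0.038],[0.4,-0.2,-0.3]],[0.1,[-0.018,0.088,0.038],[0.4,-0.2,-0.3]]]'; python3 - <<'E'
from h import *
im=viewer.snapshot("wrist"); cam=viewer.camera_params("wrist"); cv2.imwrite("pics/w2.png",im[:,:,::-1])
print(pose()[0])
u=np.array([np.cos(np.radians(35)),np.sin(np.radians(35)),0]);v=np.array([-u[1],u[0],0]);c=np.array([.459,.311,.051])
print(proj("wrist",[c+a*.045*u+b*.011*v for a in(-1,1) for b in(-1,1)],cam).round().tolist())
t=viewer.snapshot("top");cv2.imwrite("pics/t2.png",cv2.resize(t[100:250,260:460][:,:,::-1],None,fx=4,fy=4,interpolation=cv2.INTER_CUBIC))
h=cv2.cvtColor(t,cv2.COLOR_RGB2HSV)[120:210,290:425]
for lo,hi,n in((95,130,"blue"),(40,85,"green")):
    m=((h[...,0]>lo)&(h[...,0]<hi)&(h[...,1]>90)&(h[...,2]>40)).astype(np.uint8)
    for k in cv2.findContours(m,0,2)[0]:
        if cv2.contourArea(k)>30:
            x,y,w,hh=cv2.boundingRect(k);print(n,x+290,y+120,w,hh, back("top",[(x+290-.5+w/2,y+119.5+hh/2)],.013))
E
```

```text
clock: 6.67
tool_pos: [0.4583, 0.3116, 0.1987]
orientation: [-179.9, 13.7, -144.5]
force: [0.2, -0.2, 0.3]
opening: 0.0481
gripper_force: 0.0
[0.45890953 0.31048427 0.19934904]
[[308.0, 101.0], [333.0, 101.0], [309.0, 190.0], [331.0, 190.0]]
blue 367 155 20 36 [[ 0.57825559 -0.18094456  0.013     ]]
green 331 156 15 32 [[ 0.58180544 -0.03863884  0.013     ]]
```

View pics/w2.png

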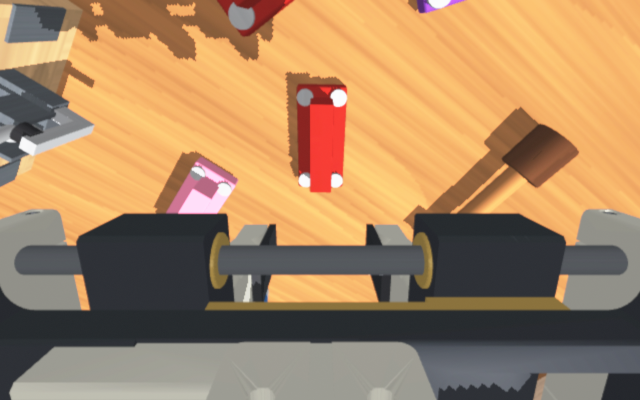

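View pics/t2.png

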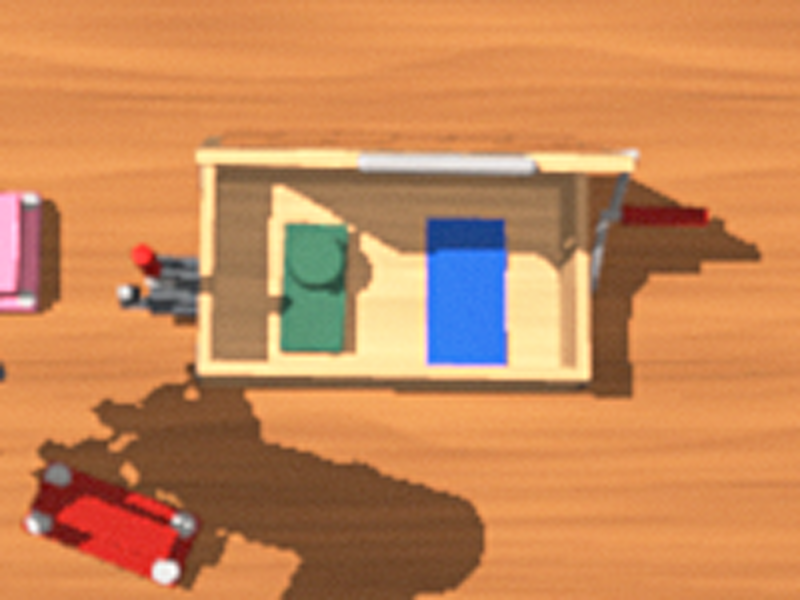

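Wrist picture: the rib is at columns 310–332, rows 104–190, which agrees with prediction. In the top crop the pad is at columns 428–505, rows 219–364 (right bay), with green in the left bay and the knob dark red at (665,215), stay locked.

```bash
python3 - <<'E'
from h import *
f=lambda x,y:(260+(x+.5)/4-.5,100+(y+.5)/4-.5)
print(back("top",[f(428,219),f(506,219),f(506,365),f(428,365)],.013).round(4).tolist())
print(back("top",[f(216,365),f(560,365)],.09).round(4).tolist())
print(rel([.461,.312,.028],[180,14,-145]))
E
```

```text
[[0.6467, -0.1453, 0.013], [0.6468, -0.2179, 0.013], [0.5098, -0.2152, 0.013], [0.5097, -0.1436, 0.013]]
[[0.4989, 0.049, 0.09], [0.4993, -0.2504, 0.09]]
(array([0.0384, 0.0012, 0.1676]), array([ 0.01, -0.26,  0.33]))
```

```bash
python3 -m pendant '[[0.1,[0.009,0,0.041],[0,0,0.3]],[0.1,[0.019,0.001,0.082],[0,0,0.3]],[0.1,[0.028,0.001,0.12],[0,0,0.3]],[0.1,[0.038,0.001,0.166],[0,0,0.3]],[0.1,[0.038,0.001,0.167],[0,0,0.3]],[-1,[0.038,0.001,0.167],[0,0,0.3]],[-1,[0.038,0.001,0.167],[0,0,0.3]],[-1,[0.038,0.001,0.167],[0,0,0.3]],[-1,[0.038,0.001,0.167],[0,0,0.3]]]'; python3 - <<'E'
from h import *
t,r=pose();print(rel(t+[0,0,.17],[180,14,-145])); print(rel([.5755,-.1805,.20],[180,14,180]))
E
```

```text
clock: 7.52
tool_pos: [0.4635, 0.3132, 0.0318]
orientation: [179.9, 14.1, -145.1]
force: [-1.3, 0.5, 0.5]
opening: 0.0271
gripper_force: 0.0
(array([-0.0413,  0.0003, -0.1649]), array([ 0.07,  0.06, -0.12]))
(array([ 0.1439, -0.4686, -0.2103]), array([8.550e+00, 3.000e-02, 3.384e+01]))
```

```bash
python3 -m pendant '[[-1,[0,0,0],[0,0,0]],[-1,[0,0,0],[0,0,0]],[-1,[0,0,0],[0,0,0]],[-1,[-0.010,0,-0.041],[0,0,0]],[-1,[-0.020,0,-0.082],[0,0,0]],[-1,[-0.030,0,-0.123],[0,0,0]],[-1,[-0.041,0,-0.165],[0,0,0]],[-1,[-0.041,0,-0.165],[0,0,0]]]'; python3 - <<'E'
from h import *
print(rel([.576,-.1805,.21],[180,14,180]))
print(rel([.42,.1,.24],[180,14,-163]))
E
```

```text
clock: 8.18
tool_pos: [0.465, 0.3153, 0.2088]
orientation: [179.8, 14.5, -145.0]
force: [1.8, 1.7, -2.3]
opening: 0.0219
gripper_force: 30.0
(array([ 0.1867, -0.4697, -0.0516]), array([ 8.86,  0.45, 33.89]))
(array([ 0.1473, -0.1504, -0.0711]), array([ 4.67,  0.5 , 17.41]))
```

```bash
python3 -m pendant '[[-1,[0.147,-0.150,-0.071],[4.7,0.5,17.4]],[-1,[0.147,-0.150,-0.071],[4.7,0.5,17.4]],[-1,[0.147,-0.150,-0.071],[4.7,0.5,17.4]],[-1,[0.147,-0.150,-0.071],[4.7,0.5,17.4]],[-1,[0.147,-0.150,-0.071],[4.7,0.5,17.4]],[-1,[0.147,-0.150,-0.071],[4.7,0.5,17.4]]]'; python3 - <<'E'
from h import *
print(rel([.48,-.1805,.22],[180,14,180]))
E
```

```text
clock: 8.68
tool_pos: [0.4147, 0.0935, 0.2331]
orientation: [-179.6, 13.3, -163.1]
force: [0.6, -0.7, -3.9]
opening: 0.0218
gripper_force: 30.0
(array([ 0.02  , -0.281 ,  0.0108]), array([ 3.6 , -0.59, 16.46]))
```

```bash
python3 -m pendant '[[-1,[0.02,-0.281,0.005],[3.6,-0.6,16.5]],[-1,[0.02,-0.281,0.005],[3.6,-0.6,16.5]],[-1,[0.02,-0.281,0.005],[3.6,-0.6,16.5]],[-1,[0.02,-0.281,0.005],[3.6,-0.6,16.5]],[-1,[0.02,-0.281,0.005],[3.6,-0.6,16.5]],[-1,[0.02,-0.281,0.005],[3.6,-0.6,16.5]],[-1,[0.02,-0.281,0.005],[3.6,-0.6,16.5]],[-1,[0.02,-0.281,0.005],[3.6,-0.6,16.5]]]'; python3 - <<'E'
from h import *
cam=viewer.camera_params("wrist");im=viewer.snapshot("wrist");cv2.imwrite("pics/w3.png",im[:,:,::-1])
print(pose()[0])
print(rel([.545,-.1805,.165],[180,14,180]),rel([.577,-.1805,.10],[180,14,180]),rel([.578,-.1805,.047],[180,14,180]))
h=cv2.cvtColor(im,cv2.COLOR_RGB2HSV)[:210]
m=(((h[...,0]<5)|(h[...,0]>174))&(h[...,1]>190)&(h[...,2]>90)).astype(np.uint8)
for k in cv2.findContours(m,0,2)[0]:
    if cv2.contourArea(k)>200:print(cv2.boundingRect(k),cv2.minAreaRect(k))
E
```

```text
clock: 9.35
tool_pos: [0.4818, -0.1813, 0.2254]
orientation: [-179.9, 14.0, 179.8]
force: [1.5, 1.1, -2.5]
opening: 0.0219
gripper_force: 30.0
[ 0.48105817 -0.17961288  0.22515804]
(array([-0.0475, -0.0005,  0.0738]), array([-0.1 , -0.03, -0.29])) (array([-0.0629, -0.0003,  0.1446]), array([-0.1 , -0.03, -0.29])) (array([-0.0511, -0.0003,  0.1963]), array([-0.1 , -0.03, -0.29]))
(277, 167, 89, 43) ((320.9999694824219, 187.99998474121094), (87.99998474121094, 41.99999237060547), -0.0)
(274, 125, 95, 28) ((321.0, 138.5), (94.0, 27.0), 0.0)
(594, 7, 46, 38) ((621.2069091796875, 21.017242431640625), (50.815589904785156, 28.23088264465332), 23.198589324951172)
```

View pics/w3.png

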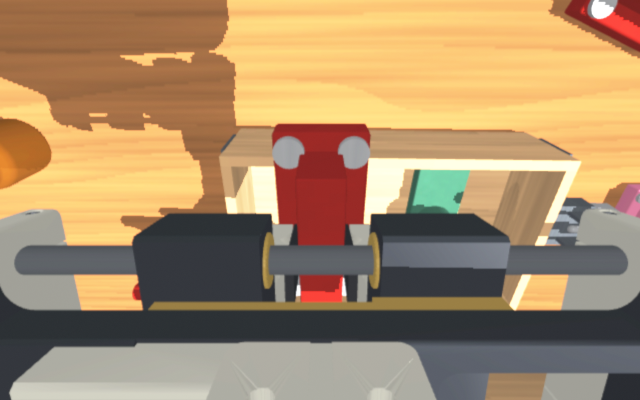

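```bash
python3 -m pendant '[[-1,[-0.024,0,0.037],[0,0,0]],[-1,[-0.047,0,0.074],[0,0,0]],[-1,[-0.057,0,0.11],[0,0,-0.2]],[-1,[-0.067,0,0.145],[0,0,-0.2]],[-1,[-0.061,0,0.168],[0,0,-0.2]],[-1,[-0.056,0,0.189],[0,0,-0.2]],[-1,[-0.056,0,0.189],[0,0,-0.2]],[-1,[-0.056,0,0.189],[0,0,-0.2]]]'; python3 - <<'E'
from h import *
t,r=pose();im=viewer.snapshot("top")
h=cv2.cvtColor(im,cv2.COLOR_RGB2HSV)
print(rel([.581,-.1805,.047],[180,14,180]),rel([.581,-.1805,.042],[180,14,180]))
E
```

```text
clock: 10.07
tool_pos: [0.5808, -0.176, 0.0552]
orientation: [-179.9, 13.9, -179.7]
force: [0.3, 1.2, -2.6]
opening: 0.0218
gripper_force: 30.0
(array([ 0.0035, -0.0042,  0.0093]), array([-0.05,  0.06,  0.3 ])) (array([ 0.0047, -0.0042,  0.0141]), array([-0.05,  0.06,  0.3 ]))
```

```bash
python3 -m pendant '[[-1,[0.001,-0.003,0.004],[0,0,0]],[-1,[0.002,-0.003,0.007],[0,0,0]],[-1,[0.003,-0.003,0.009],[0,0,0]],[-1,[0.003,-0.003,0.009],[0,0,0]]]';  python3 -m pendant '[[-1,[0.0004,0,0.0015],[0,0,0]],[-1,[0.0008,0,0.003],[0,0,0]],[-1,[0.0008,0,0.003],[0,0,0]]]'
```

```text
clock: 10.45
tool_pos: [0.581, -0.18, 0.0468]
orientation: [-179.9, 14.1, -179.8]
force: [0.1, 0.8, -3.6]
opening: 0.0217
gripper_force: 30.0
clock: 10.7
tool_pos: [0.5814, -0.1802, 0.0445]
orientation: [-179.9, 14.1, -179.8]
force: [-4.3, 0.3, 9.1]
opening: 0.0218
gripper_force: 30.0
```

```bash
python3 -m pendant '[[-0.1,[0,0,0],[0,0,0]],[-0.1,[0,0,0],[0,0,0]],[-0.1,[0,0,0],[0,0,0]],[-0.1,[0,0,0],[0,0,0]],[-0.1,[0,0,-0.04],[0,0,0]],[-0.1,[0,0,-0.08],[0,0,0]],[-0.1,[0,0,-0.12],[0,0,0]],[-0.1,[0,0,-0.16],[0,0,0]],[-0.1,[0.04,0,-0.16],[0,0,0]],[-0.1,[0.07,0,-0.16],[0,0,0]]]'; python3 - <<'E'
from h import *
print(pose()[0])
w=viewer.snapshot("top");cv2.imwrite("pics/t3.png",cv2.resize(w[110:235,290:440][:,:,::-1],None,fx=5,fy=4.8*25/24,interpolation=cv2.INTER_CUBIC))
print(rel([.45,-.351,.30],[180,0,-90]))
E
```

```text
clock: 11.53
tool_pos: [0.4749, -0.18, 0.184]
orientation: [-179.9, 14.4, -179.8]
force: [-1.3, 0.0, -1.3]
opening: 0.0395
gripper_force: 0.0
[ 0.47485711 -0.18001508  0.18403849]
(array([-0.012 , -0.1711, -0.1206]), array([-10.92,  10.97, -89.44]))
```

View pics/t3.png

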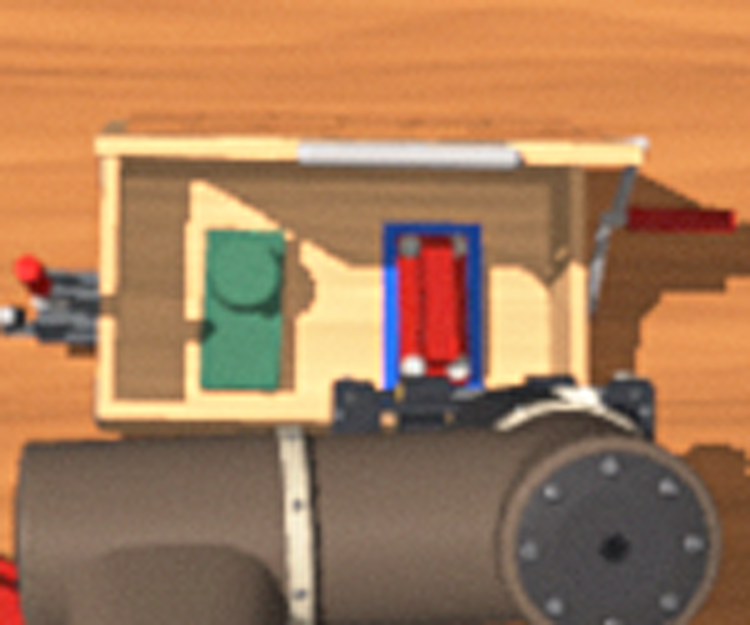

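Top crop: the pattern lies square on the pad (foot columns 398–467, rear edge row 235; pad columns 384–481, rear edge row 224). I check the numbers and compute the knee arc.

```bash
python3 - <<'E'
from h import *
f=lambda x,y:(290+(x+.5)/5-.5,110+(y+.5)/5-.5)
print("foot rear",back("top",[f(398,235),f(467,235)],.031).round(4).tolist(),"pad rear",back("top",[f(384,224),f(481,224)],.013).round(4).tolist())
print("bar",back("top",[f(300,155),f(517,158)],.322).round(4).tolist(),"knob",back("top",[f(628,220),f(733,220)],.124).round(4).tolist())
E
```

```text
foot rear [[0.6342, -0.1527, 0.031], [0.6343, -0.2034, 0.031]] pad rear [[0.6466, -0.1445, 0.013], [0.6467, -0.2167, 0.013]]
bar [[0.6172, -0.0627, 0.322], [0.6156, -0.1909, 0.322]] knob [[0.6242, -0.3008, 0.124], [0.6243, -0.3731, 0.124]]
```

```bash
python3 - <<'E'
from h import *
print(rel([.54,-.36,.26],[180,10,-90]))
E
```

```text
(array([-0.0896, -0.1803, -0.0601]), array([-18.64,   3.11, -87.98]))
```

```bash
python3 -m pendant '[[-0.1,[-0.018,-0.036,-0.012],[-2,0.3,-7]],[-0.1,[-0.036,-0.072,-0.024],[-4,0.6,-14]],[-0.1,[-0.06,-0.12,-0.04],[-5,1,-21]],[-0.1,[-0.09,-0.18,-0.06],[-6,1,-28]],[-0.1,[-0.09,-0.18,-0.06],[-18.6,3.1,-88]],[-0.1,[-0.09,-0.18,-0.06],[-18.6,3.1,-88]],[-0.1,[-0.09,-0.18,-0.06],[-18.6,3.1,-88]],[-0.1,[-0.09,-0.18,-0.06],[-18.6,3.1,-88]],[-0.1,[-0.09,-0.18,-0.06],[-18.6,3.1,-88]],[-0.1,[-0.09,-0.18,-0.06],[-18.6,3.1,-88]]]';python3 -m pendant '[[-0.1,[0,0,0],[0,0,-28]],[-0.1,[0,0,0],[0,0,-28]],[-0.1,[0,0,0],[0,0,-28]]]'; python3 - <<'E'
from h import *
print(rel([.625,-.347,.23],[180,10,-90]))
E
```

```text
clock: 12.42
tool_pos: [0.5477, -0.3604, 0.2612]
orientation: [-179.4, 11.0, -116.0]
force: [-0.4, -0.5, 0.6]
opening: 0.0394
gripper_force: 0.0
clock: 12.67
tool_pos: [0.5479, -0.3598, 0.2612]
orientation: [-175.3, 10.0, -94.1]
force: [-0.3, 0.6, -0.8]
opening: 0.0392
gripper_force: 0.0
(array([-0.0126, -0.0729,  0.04  ]), array([-5.44, -0.21, -4.03]))
```

```bash
python3 -m pendant '[[-0.1,[-0.013,-0.073,0.04],[-5.4,0,-4]],[-0.1,[-0.013,-0.073,0.04],[-5.4,0,-4]],[-0.1,[-0.013,-0.073,0.04],[-5.4,0,-4]],[-0.1,[-0.013,-0.073,0.04],[-5.4,0,-4]]]'; python3 - <<'E'
from h import *
cam=viewer.camera_params("wrist");im=viewer.snapshot("wrist");cv2.imwrite("pics/w4.png",im[:,:,::-1])
print(proj("wrist",[[.625,-.372,.124],[.625,-.345,.124]],cam).round())
print(rel([.625,-.347,.106],[180,10,-90]),rel([.625,-.347,.15],[180,10,-90]))
E
```

```text
clock: 13.0
tool_pos: [0.6261, -0.3456, 0.2266]
orientation: [179.7, 9.9, -90.3]
force: [-0.3, 0.4, 1.2]
opening: 0.0394
gripper_force: 0.0
[[320. 143.]
 [320. 174.]]
(array([2.160e-02, 1.000e-04, 1.207e-01]), array([ 0.09, -0.14, -0.35])) (array([0.0141, 0.0002, 0.0774]), array([ 0.09, -0.14, -0.35]))
```

View pics/w4.png

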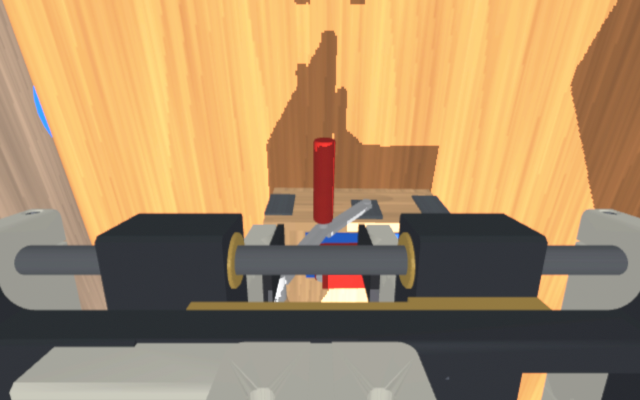

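The picture shows the knob at columns 314–334, free end at row 141, about 2 mm in front of the tool centre. I go down, grip it, and work out the arc.

```bash
python3 -m pendant '[[-0.1,[0.007,0.002,0.04],[0,0,0]],[-0.1,[0.014,0.002,0.08],[0,0,0]],[-0.1,[0.018,0.002,0.1],[0,0,0]],[-0.1,[0.0216,0.002,0.12],[0,0,0]],[-1,[0.0216,0.002,0.12],[0,0,0]],[-1,[0.0216,0.002,0.12],[0,0,0]],[-1,[0.0216,0.002,0.12],[0,0,0]],[-1,[0.0216,0.002,0.12],[0,0,0]]]'; python3 - <<'E'
from h import *
a0=np.radians(128.2)
for d in range(0,118,4):
    a=a0-np.radians(d); dx=-.079*(np.cos(a)-np.cos(a0)); dz=.079*(np.sin(a)-np.sin(a0))
    print(d,[round(-.174*dz,4),round(-dx,4),round(-.985*dz,4)])
E
```

```text
clock: 13.72
tool_pos: [0.6239, -0.3486, 0.1117]
orientation: [-179.8, 9.7, -90.4]
force: [-3.5, -0.3, 1.5]
opening: 0.0185
gripper_force: 2.6
0 [np.float64(-0.0), np.float64(0.0), np.float64(-0.0)]
4 [np.float64(-0.0006), np.float64(0.0044), np.float64(-0.0032)]
8 [np.float64(-0.0011), np.float64(0.0091), np.float64(-0.0061)]
12 [np.float64(-0.0015), np.float64(0.014), np.float64(-0.0087)]
16 [np.float64(-0.0019), np.float64(0.019), np.float64(-0.0109)]
20 [np.float64(-0.0023), np.float64(0.0242), np.float64(-0.0128)]
24 [np.float64(-0.0025), np.float64(0.0295), np.float64(-0.0143)]
28 [np.float64(-0.0027), np.float64(0.0349), np.float64(-0.0154)]
32 [np.float64(-0.0029), np.float64(0.0403), np.float64(-0.0162)]
36 [np.float64(-0.0029), np.float64(0.0458), np.float64(-0.0166)]
40 [np.float64(-0.0029), np.float64(0.0513), np.float64(-0.0166)]
44 [np.float64(-0.0029), np.float64(0.0568), np.float64(-0.0163)]
48 [np.float64(-0.0027), np.float64(0.0623), np.float64(-0.0155)]
52 [np.float64(-0.0025), np.float64(0.0677), np.float64(-0.0144)]
56 [np.float64(-0.0023), np.float64(0.073), np.
[... 289 characters left out ...]
loat64(-0.0001), np.float64(0.0973), np.float64(-0.0003)]
80 [np.float64(0.0006), np.float64(0.1015), np.float64(0.0031)]
84 [np.float64(0.0012), np.float64(0.1055), np.float64(0.0069)]
88 [np.float64(0.0019), np.float64(0.1092), np.float64(0.0109)]
92 [np.float64(0.0027), np.float64(0.1126), np.float64(0.0152)]
96 [np.float64(0.0035), np.float64(0.1157), np.float64(0.0197)]
100 [np.float64(0.0043), np.float64(0.1185), np.float64(0.0244)]
104 [np.float64(0.0052), np.float64(0.1209), np.float64(0.0293)]
108 [np.float64(0.0061), np.float64(0.123), np.float64(0.0343)]
112 [np.float64(0.007), np.float64(0.1247), np.float64(0.0394)]
116 [np.float64(0.0079), np.float64(0.1261), np.float64(0.0447)]
```

```bash
python3 -m pendant '[[-1,[0,0,0],[0,0,0]],[-1,[0,0,0],[0,0,0]],[-1,[0,0.002,-0.0015],[0,0,0]],[-1,[-0.0006,0.0045,-0.003],[0,0,0]],[-1,[-0.001,0.009,-0.006],[0,0,0]],[-1,[-0.0015,0.014,-0.0085],[0,0,0]],[-1,[-0.002,0.019,-0.011],[0,0,0]]]'; python3 - <<'E'
from h import *
t=pose()[0];print(np.hypot(t[0]-.577,t[2]+.0125-.062),np.degrees(np.arctan2(t[2]+.0125-.062,.577-t[0])))
E
```

```text
clock: 14.3
tool_pos: [0.6054, -0.3484, 0.1221]
orientation: [-179.8, 9.7, -90.3]
force: [1.7, -2.9, 5.5]
opening: 0.0175
gripper_force: 30.0
0.07790511605561304 111.36107826751608
```

```bash
python3 -m pendant '[[-1,[-0.0004,0.005,-0.002],[0,0,0]],[-1,[-0.0006,0.0105,-0.0035],[0,0,0]],[-1,[-0.0008,0.016,-0.0045],[0,0,0]],[-1,[-0.001,0.0215,-0.0053],[0,0,0]],[-1,[-0.001,0.027,-0.0057],[0,0,0]]]'; python3 -m pendant '[[-1,[0,0.0055,0],[0,0,0]],[-1,[0,0.011,0.0003],[0,0,0]],[-1,[0.0002,0.0165,0.001],[0,0,0]],[-1,[0.0004,0.022,0.002],[0,0,0]],[-1,[0.0006,0.027,0.0037],[0,0,0]]]'; python3 - <<'E'
from h import *
t=pose()[0];print(np.hypot(t[0]-.577,t[2]+.0125-.062),np.degrees(np.arctan2(t[2]+.0125-.062,.577-t[0])))
E
```

```text
clock: 14.72
tool_pos: [0.5772, -0.348, 0.128]
orientation: [-179.9, 9.7, -90.3]
force: [-0.4, -1.4, 9.1]
opening: 0.0169
gripper_force: 30.0
clock: 15.13
tool_pos: [0.5481, -0.3475, 0.1234]
orientation: [179.9, 9.8, -90.4]
force: [-6.2, -1.2, 8.3]
opening: 0.0168
gripper_force: 30.0
0.07937340559357559 68.65717843240057
```

```bash
python3 -m pendant '[[-1,[0.0003,0.005,0.002],[0,0,0]],[-1,[0.0007,0.010,0.004],[0,0,0]],[-1,[0.0012,0.015,0.0065],[0,0,0]],[-1,[0.0017,0.020,0.0095],[0,0,0]],[-1,[0.0022,0.0245,0.0125],[0,0,0]],[-1,[0.0029,0.0285,0.016],[0,0,0]],[-1,[0.0035,0.0325,0.020],[0,0,0]],[-1,[0.0042,0.036,0.024],[0,0,0]]]'; python3 - <<'E'
from h import *
t=pose()[0];print(np.hypot(t[0]-.577,t[2]+.0125-.062),np.degrees(np.arctan2(t[2]+.0125-.062,.577-t[0])))
cv2.imwrite("pics/t4.png",viewer.snapshot("top")[:,:,::-1])
E
```

```text
clock: 15.8
tool_pos: [0.511, -0.3465, 0.0965]
orientation: [179.7, 9.9, -90.5]
force: [-3.9, -3.1, -4.7]
opening: 0.017
gripper_force: 30.0
0.0810216478252857 35.456441444646075
```

```bash
python3 -m pendant '[[-1,[0.0008,0.0034,0.004],[0,0,0]],[-1,[0.0016,0.0065,0.009],[0,0,0]],[-1,[0.0024,0.0093,0.0135],[0,0,0]],[-1,[0.0033,0.0117,0.0185],[0,0,0]],[-1,[0.0038,0.0128,0.021],[0,0,0]],[-1,[0.0042,0.0138,0.0235],[0,0,0]],[-1,[0.0047,0.0147,0.026],[0,0,0]],[-1,[0.0051,0.0155,0.0285],[0,0,0]],[-1,[0.0055,0.0162,0.031],[0,0,0]],[-1,[0.006,0.0169,0.034],[0,0,0]]]'; python3 - <<'E'
from h import *
t=pose()[0];print(np.hypot(t[0]-.577,t[2]+.0125-.062),np.degrees(np.arctan2(t[2]+.0125-.062,.577-t[0])))
im=viewer.snapshot("top");b=cv2.imread("pics/top0.png")[:,:,::-1]
print("lid diff vs start",np.abs(im[135:200,310:385].astype(int)-b[135:200,310:385]).mean(), np.abs(im[195:208,345:384].astype(int)-b[195:208,345:384]).mean())
E
```

```text
clock: 16.68
tool_pos: [0.4979, -0.347, 0.0646]
orientation: [-179.9, 9.8, -90.3]
force: [-5.7, 4.8, 16.6]
opening: 0.0169
gripper_force: 30.0
0.08055202900658982 10.772713129823249
lid diff vs start 13.493333333333334 23.185404339250493
```

```bash
python3 -m pendant '[[-0.2,[0,0,0],[0,0,0]],[-0.2,[0,0,0],[0,0,0]],[-0.2,[0,0,0],[0,0,0]],[-0.2,[0,0,-0.04],[0,0,0]],[-0.2,[0,0,-0.08],[0,0,0]],[-1,[0,0,-0.12],[0,0,0]],[-1,[0,0,-0.12],[0,0,0]]]'; python3 - <<'E'
from h import *
print(rel([.51,-.13,.135],[180,0,-90]))
im=viewer.snapshot("top");h=cv2.cvtColor(im,cv2.COLOR_RGB2HSV)
m=(((h[...,0]<5)|(h[...,0]>174))&(h[...,1]>190)&(h[...,2]>90)).astype(np.uint8)
for k in cv2.findContours(m,0,2)[0]:
    if cv2.contourArea(k)>15:print(cv2.boundingRect(k))
for th in np.arange(0,1.61,.1):
    P=np.array([.0985,.1])+.085*np.array([np.sin(th),np.cos(th)])+.009*np.array([-np.cos(th),np.sin(th)])
    print(round(th,2),"y",round(P[0]-.0095,4),"z",round(P[1]-.012*np.cos(th),4))
E
```

```text
clock: 17.32
tool_pos: [0.5013, -0.3715, 0.1911]
orientation: [-179.3, 9.3, -90.2]
force: [1.7, -0.4, 1.7]
opening: 0.027
gripper_force: 0.0
(array([-0.2293, -0.0066,  0.0943]), array([-0.76,  9.27, -0.27]))
(268, 217, 40, 27)
(294, 161, 6, 8)
0.0 y 0.08 z 0.173
0.1 y 0.0885 z 0.1735
0.2 y 0.0971 z 0.1733
0.3 y 0.1055 z 0.1724
0.4 y 0.1138 z 0.1707
0.5 y 0.1219 z 0.1684
0.6 y 0.1296 z 0.1653
0.7 y 0.1369 z 0.1616
0.8 y 0.1437 z 0.1573
0.9 y 0.15 z 0.1524
1.0 y 0.1557 z 0.147
1.1 y 0.1607 z 0.1411
1.2 y 0.165 z 0.1348
1.3 y 0.1685 z 0.1282
1.4 y 0.1712 z 0.1213
1.5 y 0.1732 z 0.1141
1.6 y 0.1742 z 0.1069
```

```bash
python3 -m pendant '[[-1,[-0.04,0,0],[0,2,0]],[-1,[-0.08,-0.002,0.01],[0,4,0]],[-1,[-0.12,-0.004,0.03],[0,7,0]],[-1,[-0.16,-0.006,0.05],[-0.8,9.3,0]],[-1,[-0.20,-0.0066,0.075],[-0.8,9.3,0]],[-1,[-0.2293,-0.0066,0.0943],[-0.8,9.3,0]],[-1,[-0.2293,-0.0066,0.0943],[-0.8,9.3,0]],[-1,[-0.2293,-0.0066,0.0943],[-0.8,9.3,0]]]'; python3 -m pendant '[[-1,[0,0,0.01],[0,0,0]],[-1,[0,0,0.020],[0,0,0]],[-1,[0,0,0.024],[0,0,0]],[-1,[0,0,0.024],[0,0,0]]]'
```

```text
clock: 18.03
tool_pos: [0.5054, -0.1228, 0.1269]
orientation: [179.2, 0.5, -90.1]
force: [0.4, -0.2, 0.1]
opening: 0.0003
gripper_force: 0.0
clock: 18.37
tool_pos: [0.5048, -0.1263, 0.1031]
orientation: [179.2, 0.5, -90.4]
force: [0.5, -0.3, -0.0]
opening: 0.0003
gripper_force: 0.0
```

No contact at z = 0.103, where the shut lid's top is (0.1025), so the lid is fully shut. Next is the clamp.

```bash
python3 -m pendant '[[-1,[0,0,-0.04],[0,0,0]],[-1,[-0.02,-0.02,-0.07],[0,0,0]],[-1,[-0.06,-0.04,-0.07],[0,0,0]],[-1,[-0.10,-0.062,-0.07],[0,0,0]],[-1,[-0.14,-0.062,-0.07],[0,0,0]],[-1,[-0.17,-0.062,-0.07],[0,0,0]],[-1,[-0.17,-0.062,-0.07],[0,0,0]],[-1,[-0.17,-0.062,-0.07],[0,0,0]]]'; python3 - <<'E'
from h import *
print(rel([.567,.08,.173],[180,0,-90]))
E
```

```text
clock: 19.03
tool_pos: [0.5691, 0.0444, 0.1734]
orientation: [179.2, 0.5, -90.3]
force: [0.8, 0.0, -0.9]
opening: 0.0004
gripper_force: 0.0
(array([-0.0356,  0.0023,  0.0008]), array([ 0.83,  0.5 , -0.27]))
```

```bash
python3 -m pendant '[[-1,[-0.030,0.002,0],[0,0,0]],[-1,[-0.045,0.002,0],[0,0,0]],[-1,[-0.062,0.002,0],[0,0,0]],[-1,[-0.078,0.002,0.005],[0,0,0]],[-1,[-0.093,0.002,0.012],[0,0,0]],[-1,[-0.106,0.002,0.021],[0,0,0]],[-1,[-0.117,0.002,0.032],[0,0,0]]]'; python3 -m pendant '[[-1,[-0.004,0,0.006],[0,0,0]],[-1,[-0.008,0,0.013],[0,0,0]],[-1,[-0.010,0,0.020],[0,0,0]],[-1,[-0.012,0,0.027],[0,0,0]],[-1,[-0.013,0,0.034],[0,0,0]],[-1,[-0.013,0,0.034],[0,0,0]]]'
```

```text
clock: 19.62
tool_pos: [0.5674, 0.1615, 0.1426]
orientation: [179.2, 0.5, -90.4]
force: [-0.2, -0.4, -0.9]
opening: 0.0002
gripper_force: 0.2
clock: 20.12
tool_pos: [0.567, 0.1741, 0.111]
orientation: [179.3, 0.5, -90.3]
force: [-5.3, -0.9, 14.2]
opening: 0.0004
gripper_force: 5.9
```

```bash
python3 -m pendant '[[-1,[0,0,0.003],[0,0,0]],[-1,[0,0,0.003],[0,0,0]],[-1,[0,0,-0.03],[0,0,0]],[-1,[0.01,0.03,-0.07],[0,0,0]],[-1,[0.01,0.07,-0.10],[0,0,0]],[-1,[0.01,0.11,-0.12],[0,0,0]],[-1,[0.01,0.15,-0.12],[0,0,0]],[-1,[0.01,0.16,-0.12],[0,0,0]],[-1,[0.01,0.16,-0.12],[0,0,0]]]'; python3 - <<'E'
from h import *
for n,(a,b,c,d) in dict(side=(90,300,200,440)).items():
    s=viewer.snapshot(n); 
t=viewer.snapshot("top")
cv2.imwrite("pics/f.png",np.vstack([cv2.resize(x[...,::-1],(700,300),interpolation=cv2.INTER_CUBIC) for x in (s[130:250,190:470],t[110:230,200:480])]))
p=np.array([.567,.0985,.1])
for th in(1.42,1.54): print(th,proj("side",[p+.11*np.array([0,np.sin(th),np.cos(th)])]),proj("top",[p+.11*np.array([0,np.sin(th),np.cos(th)])]))
E
```

```text
clock: 20.87
tool_pos: [0.405, 0.1636, 0.233]
orientation: [179.3, 0.7, -90.3]
force: [-0.2, -0.9, -0.9]
opening: 0.0005
gripper_force: 0.0
1.42 [[274.78391527 241.59968425]] [[267.47067091 170.13467224]]
1.54 [[274.94776731 244.03975216]] [[267.65085674 170.83896971]]
```

View pics/f.png

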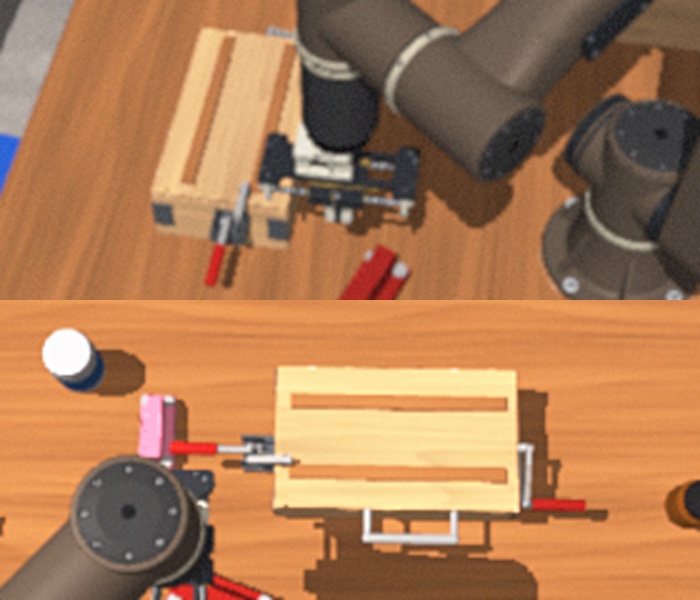

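The lid is shut. The clamp handle is level, with its tip at side (274,244) against a predicted (275,244) at 1.54 rad. The arm is clear of everything.

```bash
python3 -c "
from plant import workorder; print(workorder.close_job())"
```

```text
the job is handed in; nothing more can be done
None
```

I handed the job in at about 21 s: the red pattern is on the blue pad, the stay is folded, the lid is shut and the toggle clamp is over centre at its stop, though no verdict came back.

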